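Put the bench scraper away in its blade dock

TASK

Put the bench scraper away: slide its blade, flat on the table, into the low blade dock that is wide enough for it (not the narrow one), until the blade is fully home against the back and square in the dock. Then let go and leave it lying there.

Things in the scene. Friction and masses are not known exactly. Their poses are not given: they have to be found in the camera images.
- scraper: Bench scraper lying flat on the table, 0.13 kg: steel blade 150 mm wide, 2 mm thick, with a white bar handle (154 long, 24 wide, 20 mm high) on one long side; 97 mm from blade edge to handle back. Origin: centre of the underside. x: from blade to handle (free edge at x = -48, handle at 24 to 48 mm); y along the handle; z up.
- blade_edge (a point): Middle of the scraper's free blade edge (x = -48, z = 1 mm in the scraper's frame). The blade lies at z = 0 to 2 mm and runs up to the handle. At the start the scraper lies to the left of both docks, with its blade pointing roughly to +y, away from them.
- handle_mid (a point): Middle of the scraper's handle (x = 36, z = 10 mm in the scraper's frame), 84 mm behind the blade edge; grasp here, across the 24 mm width, fingertips about 5 mm above the table to clear the blade.
- wide_dock: Wide blade dock: low grey plastic case fixed to the table, 176 mm wide, 18 mm high, open in front and below (the table is its floor). Origin: middle of the mouth, on the table; x points into the dock, y along the mouth, z up. Inside 170 wide, 14 high, 40 mm deep (back wall at x = 40). Cheeks flare 8 mm outwards and the lip rises to 23 mm, both reaching to x = -11.
- dock_notch (a point): Point on the wide dock's midline at x = 28 mm, z = 18 mm in the dock's frame: the rear end of a notch 80 mm wide, open to the front, in the dock's roof; it gives room to the fingers holding the handle. With the blade home the handle's middle is at x = -44 mm.
- narrow_dock: Narrow dock, same make and frame but 74 mm wide inside (80 outside): too narrow for the scraper. The docks stand side by side, mouths towards the robot; which is on the left varies.

How it is judged (in metres and radians):
At the end, for the whole second after the job is handed in: The blade edge is in the wide dock, at most 14 mm short of its back wall, within 20 mm of the dock's middle sideways and square to it within 0.2 rad; the scraper lies flat (tilt under 0.12 rad, blade edge under 12 mm above the table), released and at rest (x of blade_edge in the frame of wide_dock between 0.026 and 0.05 m and y of blade_edge in the frame of wide_dock between -0.02 and 0.02 m and height (world z) of blade_edge below 0.012 m and angle between the x axis of scraper and the x axis of wide_dock, either way round below 0.2 rad and angle between scraper's own z axis and vertical below 0.12 rad and linear speed of scraper below 0.02 m/s); the robot touches nothing.
It also fails if it takes over 35 s, if anything falls off the work surface, if the arm or the gripper's body presses on something with over 40 N, if the wrist force passes 120 N, or if a joint passes its speed limit or range.

ROBOT

A 6-joint arm with a two-finger parallel gripper is mounted at the origin on the work surface; the furniture and walls round the work are solid. World frame = base frame: x ahead of the robot, y to its left, z up, the work surface at z = 0. Lengths are in mm, angles in rad, forces in N, time in s.
With the tool pointing down it reaches from about 300 to 775 mm from the base axis. Payload 14.6 kg.
Tool frame: the origin (TCP) lies at the very end of the fingers, on their centre line; the grasp point (between the pads) lies 19 mm behind it; z points along the fingers, y is the line along which they close (so a half turn about z gives the same grasp; the last joint's range is limited). The gripper opens to 94 mm and grips with 3 to 60 N. Pads are 16 mm wide; open, the fingers measure 119 mm over their backs; the gripper's body (75 mm by 177 mm) begins 78 mm behind the grasp point.
Start: joints at [1.247, 0.3, 1.521, -0, 1.321, -0.067], TCP at [139.691, 531.955, 205.446] pointing down, gripper open.
Joint ranges: [-3.03, 3.03], [-0.79, 2.21], [0.23, 2.52], [-1.04, 4.18], [0, 3.07], [-2.55, 2.55]. Speed limits (rad/s): [2.22, 2.22, 2.57, 3.14, 3.14, 3.14].

INTERFACE

Orientations are given as [roll, pitch, yaw] about the fixed x, y, z axes, in that order (R = Rz(yaw) Ry(pitch) Rx(roll)).
In Python, from cell import manip gives the robot as it stands. The module is installed in compiled form; this text tells all that it offers.
- The arm moves only by the shell command python3 -m inch 'ROWS' [FORCE]. ROWS is JSON, a list of rows, each an object of numbers: "gripper": the opening, from 0 (shut) to 1 (fully open); "dx", "dy", "dz": the shift along the world's x, y, z in m; "wx", "wy", "wz": the turn, a rotation vector about the world's x, y, z in degrees. A call has exactly 5 rows; each row is the pose to reach, as a shift and turn from the pose commanded when the call began; what a row does not reach only later rows make up. A row lasts 1/12 s, in which the tool goes at most 41.7 mm and 7.16 degrees, less where a joint would pass 70% of its speed; a pose out of reach is approached as far as the arm can. A call with a gripper value outside its range is refused whole. The fingers move at their own pace and stop on an object; FORCE is the grip in N (left out, the last holds). Time passes only in rows, so rows that repeat a pose let the fingers close, or fill a call up. It gives the time, the measured TCP pose, the force, the opening and the grip force at its end, in the units of the state.
- manip.read_state(): the state, without advancing time (a new reading comes with each control period).
- manip.camera(name): name is "scene" or "top"; returns the picture (384x512x3 uint8, blue, green, red); there is no depth.
- manip.camera_info(name): a dict with "camera_matrix" (3x3 intrinsics, pixels), "R" (3x3) and "t" (3): a world point X has camera coordinates R X + t. Camera axes: x right, y down, z forward; pixel columns grow to the right and rows downward; lengths in mm; the calibration is good to about 2 mm. A picture is of the moment at which its call begins. camera_info takes no time and is no camera call.
- manip.sign_off(): hands the job in; it is judged then, once.
The state is a dict: "clock": time; "joints": joint angles; "qd": joint speeds; "effort": joint torques, N m; "eef_pos": TCP position; "eef_rot": TCP orientation; "wrist_force": force on the tool from outside, world axes, zero at the start; "moment": the same for the moment, N m; "finger_gap": finger opening in mm; "finger_force": force on a finger pad.
Only numpy, scipy, OpenCV 4.12 (cv2) and the standard library are available. Lean on these libraries where they do the work, as an engineer would, in place of code of your own. Each camera call takes 0.05 s, during which the arm holds its last target. There are 200 camera calls.

## Working session

There is one attempt and no reset: what is moved stays moved. The work goes in short steps, Python scripts to look and compute and a shell command to move; the robot and the scene stay as the last step left them, time stands still between calls to the robot, and variables do not carry over. Pictures are saved under pics/ and viewed, at most 10 in all, crops included, and the job is handed in when it is done.

```bash
mkdir -p pics
python3 - <<'E'
from cell import manip
import cv2,numpy as np
for n in("top","scene"):
    cv2.imwrite(f"pics/{n}0.png",manip.camera(n))
    i=manip.camera_info(n);R=np.array(i["R"]);print(n,np.round(i["camera_matrix"],1).tolist(),np.round(-R.T@np.array(i["t"])),np.round(R,2).tolist())
s=manip.read_state();print(s["clock"],s["eef_pos"],s["eef_rot"])
E
```

```text
top [[377.6, 0.0, 252.8], [0.0, 377.6, 184.4], [0.0, 0.0, 1.0]] [373. 120. 892.] [[0.01, -1.0, 0.0], [-1.0, -0.01, -0.07], [0.07, -0.0, -1.0]]
scene [[437.5, 0.0, 254.9], [0.0, 437.5, 190.8], [0.0, 0.0, 1.0]] [-208. -596.  510.] [[0.72, -0.7, -0.02], [-0.31, -0.29, -0.91], [0.62, 0.65, -0.42]]
0.1 [139.63671411 531.74248063 204.95182699] [-3.14059238e+00 -1.13219169e-04  2.88476071e+00]
```

View pics/top0.png

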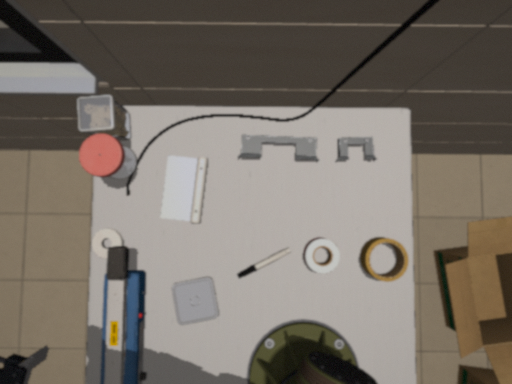

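View pics/scene0.png

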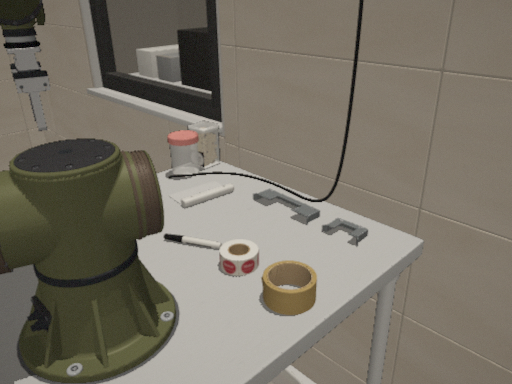

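The top view shows the scraper at about (185,188), with the handle on its right at (200,190) and the blade towards +y. The wide dock is at (279,148) and the narrow one at (356,148), both with mouths facing down the image. The scene view agrees. Next I'll measure.

```bash
cat > h.py <<'E'
from cell import manip
import cv2,numpy as np
def ray(px,z,n="top"):
    i=manip.camera_info(n);K=np.array(i["camera_matrix"]);R=np.array(i["R"]);t=np.array(i["t"])
    px=np.atleast_2d(px).astype(float);d=np.c_[px,np.ones(len(px))]@np.linalg.inv(K).T@R
    c=-R.T@t;return c+d*((z-c[2])/d[:,2])[:,None]
def big(m):
    cs,_=cv2.findContours(m.astype(np.uint8),0,2);return sorted(cs,key=cv2.contourArea)[::-1]
E
python3 - <<'E'
from h import *
im=cv2.imread("pics/top0.png")
c=cv2.resize(im[100:235,150:400],None,fx=3.2,fy=3.2,interpolation=cv2.INTER_CUBIC);cv2.imwrite("pics/crop0.png",c)
h=cv2.cvtColor(im,cv2.COLOR_BGR2GRAY)
print(h[185:192,155:215].tolist()[3]); print(im[145,[255,300,345]],h[125:165,245],h[125:165,279])
m=np.zeros_like(h);m[125:168,230:385]=h[125:168,230:385]<165
for k in big(m)[:2]:
    r=cv2.minAreaRect(k);print(r, ray(cv2.boxPoints(r),18).round().tolist())
E
```

```text
[171, 171, 172, 173, 171, 170, 172, 171, 173, 182, 190, 194, 195, 195, 196, 195, 197, 196, 195, 196, 196, 195, 195, 196, 195, 195, 195, 195, 195, 195, 196, 195, 197, 194, 197, 195, 196, 191, 180, 170, 172, 183, 192, 196, 196, 193, 184, 166, 143, 130, 147, 165, 173, 172, 173, 173, 171, 172, 171, 173]
[[131 132 134]
 [130 133 133]
 [122 123 124]] [173 174 175 174 175 174 173 173 166 151 142 138 138 139 134 133 132 131
 133 131 131 132 131 133 133 132 131 119 100  87  87  88  91 101 125 157
 173 174 173 174] [176 175 175 174 173 175 173 175 175 173 164 147 137 131 132 129 130 121
  99 100 126 159 174 177 175 175 175 174 174 175 176 175 175 176 175 175
 176 174 175 174]
((278.3343200683594, 147.80462646484375), (82.12361145019531, 27.156274795532227), 1.9749338626861572) [[494.0, 157.0, 18.0], [559.0, 155.0, 18.0], [554.0, -37.0, 18.0], [490.0, -35.0, 18.0]]
((355.5, 149.0), (26.0, 43.0), 90.0) [[553.0, -70.0, 18.0], [554.0, -171.0, 18.0], [493.0, -170.0, 18.0], [492.0, -70.0, 18.0]]
```

View pics/crop0.png

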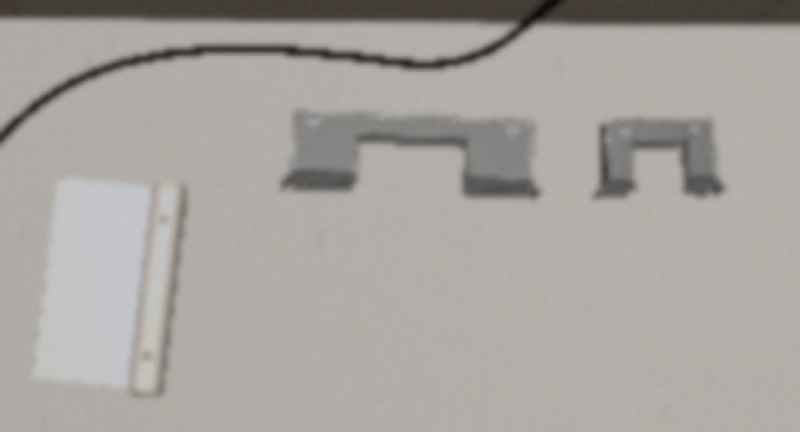

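The crop shows the blade as a white sheet at crop (35–150,180–385) and the handle bar from (172,183) to (148,393). The wide dock's roof back corners are at (293,112) and (537,124), the notch rear runs (360,137)–(465,142), and the lip fronts are at v≈188.

Run:
```python
from h import *
im=cv2.imread("pics/top0.png").astype(float);g=im.mean(2)
def cross(a,th):  # first subpixel crossing
    s=np.where((a[:-1]-th)*(a[1:]-th)<=0)[0][0];return s+(th-a[s])/(a[s+1]-a[s])
def line(P):
    P=P[:,:2];vx,vy,x,y=cv2.fitLine(P.astype(np.float32),cv2.DIST_HUBER,0,.01,.01).ravel();return np.degrees(np.arctan2(vy,vx)),np.median(np.abs((P-[x,y])@[-vy,vx])),(x,y)
# dock back edge (z18)
P=np.array([(c,125+cross(g[125:150,c],153)) for c in range(246,314)]);print("back",line(ray(P,18)))
N=np.array([(c,145+cross(g[145:165,c][::1],140)) if 0 else (c,cross(g[:165,c][::-1][:25],150)) for c in range(266,293)]);N[:,1]=164-N[:,1]
print("notchbase",line(ray(N,14)))
for side in(1,-1): # side edges of dock roof rows
  o=[]
  for r in range(139,150):
    a=g[r,230:279] if side==1 else g[r,279:330][::-1]
    x=cross(a,153);o.append((230+x if side==1 else 329-x,r))
  print("side",line(ray(np.array(o),18)))
o=[[],[]]
for r in range(145,157):
    a=g[r,:280][::-1];o[0].append((279-cross(a,153),r));o[1].append((279+cross(g[r,279:],153),r))
for q in o: print("notch side",line(ray(np.array(q),18)))
# lip front
for c0,c1 in((243,258),(298,314)):
  L=np.array([(c,169-cross(g[:170,c][::-1],130)) for c in range(c0,c1)]);print("front low",ray(L,0).mean(0).round(1),ray(L,23).mean(0).round(1))
# scraper
E=np.array([(155+cross(g[r,155:200],183),r) for r in range(160,218)]);print("blade edge",line(ray(E,2)),ray(E[[0,-1]],2).round(1))
m=np.zeros(g.shape);m[150:228,155:215]=(g[150:228,155:215]>182)
r=cv2.minAreaRect(np.vstack([k for k in big(m)[:2]]));print(r,ray(cv2.boxPoints(r),2).round(),ray(cv2.boxPoints(r),20).round())
m[:,:]=0;sub=im[150:228,155:215];m[150:228,155:215]=(sub[...,2]-sub[...,0]>3)&(sub.mean(2)>180)
k=big(m)[0];r=cv2.minAreaRect(k);print("handle",r,ray(cv2.boxPoints(r),20).round(),ray(r[0],20))
```

```text
back (np.float32(88.392265), np.float64(0.7222013812007677), (np.float32(552.31323), np.float32(46.7714)))
notchbase (np.float32(87.59673), np.float64(0.42628527348550416), (np.float32(530.4387), np.float32(60.94978)))
side (np.float32(5.3257174), np.float64(0.31757635565333703), (np.float32(533.31726), np.float32(146.83174)))
side (np.float32(-5.7811894), np.float64(0.15556720609841243), (np.float32(532.8142), np.float32(-28.544807)))
notch side (np.float32(-3.076705), np.float64(0.45512964908625886), (np.float32(516.1163), np.float32(98.66074)))
notch side (np.float32(-8.749307), np.float64(0.37220888660926743), (np.float32(515.5017), np.float32(23.945854)))
front low [499.2 126.3   0. ] [495.9 126.2  23. ]
front low [495.6  -5.9   0. ] [492.4  -2.6  23. ]
blade edge (np.float32(-5.0501666), np.float64(0.4333874529117956), (np.float32(418.94955), np.float32(330.55676))) [[495.  323.6   2. ]
 [360.  335.3   2. ]]
((182.16831970214844, 188.11131286621094), (37.42305374145508, 63.95612335205078), 6.911226749420166) [[359. 337.   2.]
 [509. 323.   2.]
 [499. 234.   2.]
 [349. 250.   2.]] [[359. 333.  20.]
 [506. 319.  20.]
 [497. 232.  20.]
 [349. 247.  20.]]
handle ((198.33079528808594, 188.85386657714844), (5.085423946380615, 40.55936050415039), 7.125016689300537) [[380. 256.  20.]
 [474. 246.  20.]
 [472. 234.  20.]
 [379. 244.  20.]] [[425.94733767 245.09308288  20.        ]]
```

```bash
python3 -m inch '[{"gripper":1,"dx":0.028,"dy":-0.028,"dz":-0.01,"wz":3},{"gripper":1,"dx":0.056,"dy":-0.056,"dz":-0.02,"wz":6},{"gripper":1,"dx":0.084,"dy":-0.084,"dz":-0.03,"wz":9},{"gripper":1,"dx":0.112,"dy":-0.112,"dz":-0.04,"wz":9},{"gripper":1,"dx":0.14,"dy":-0.14,"dz":-0.05,"wz":9}]' 40
python3 -m inch '[{"gripper":1,"dx":0.029,"dy":-0.029,"dz":-0.01},{"gripper":1,"dx":0.058,"dy":-0.058,"dz":-0.02},{"gripper":1,"dx":0.087,"dy":-0.087,"dz":-0.035},{"gripper":1,"dx":0.116,"dy":-0.116,"dz":-0.05},{"gripper":1,"dx":0.146,"dy":-0.146,"dz":-0.06}]'
python3 -m inch '[{"gripper":1},{"gripper":1},{"gripper":1},{"gripper":1},{"gripper":1}]'
```

```text
validation failed for argument at $[0]...
validation failed for argument at $[0]...
validation failed for argument at $[0]...
```

```bash
python3 -m inch '[{"gripper":1.0,"dx":0.028,"dy":-0.028,"dz":-0.01,"wx":0,"wy":0,"wz":3},{"gripper":1.0,"dx":0.056,"dy":-0.056,"dz":-0.02,"wx":0,"wy":0,"wz":6},{"gripper":1.0,"dx":0.084,"dy":-0.084,"dz":-0.03,"wx":0,"wy":0,"wz":9},{"gripper":1.0,"dx":0.112,"dy":-0.112,"dz":-0.04,"wx":0,"wy":0,"wz":9},{"gripper":1.0,"dx":0.14,"dy":-0.14,"dz":-0.05,"wx":0,"wy":0,"wz":9}]' 40
```

```text
clock: 0.52
eef_pos: [280.4, 390.3, 154.9]
eef_rot: [-3.141, -0.0, 3.043]
wrist_force: [1.4, 0.5, 0.4]
finger_gap: 94.0
finger_force: 0.0
```

```bash
python3 -m inch '[{"gripper":1,"dx":0.029,"dy":-0.029,"dz":-0.01,"wx":0,"wy":0,"wz":0},{"gripper":1,"dx":0.058,"dy":-0.058,"dz":-0.02,"wx":0,"wy":0,"wz":0},{"gripper":1,"dx":0.087,"dy":-0.087,"dz":-0.035,"wx":0,"wy":0,"wz":0},{"gripper":1,"dx":0.116,"dy":-0.116,"dz":-0.05,"wx":0,"wy":0,"wz":0},{"gripper":1,"dx":0.146,"dy":-0.145,"dz":-0.06,"wx":0,"wy":0,"wz":0}]'
python3 -m inch '[{"gripper":1,"dx":0,"dy":0,"dz":-0.02,"wx":0,"wy":0,"wz":0},{"gripper":1,"dx":0,"dy":0,"dz":-0.04,"wx":0,"wy":0,"wz":0},{"gripper":1,"dx":0,"dy":0,"dz":-0.05,"wx":0,"wy":0,"wz":0},{"gripper":1,"dx":0,"dy":0,"dz":-0.05,"wx":0,"wy":0,"wz":0},{"gripper":1,"dx":0,"dy":0,"dz":-0.05,"wx":0,"wy":0,"wz":0}]'
python3 - <<'E'
from h import *
im=manip.camera("scene");cv2.imwrite("pics/s1.png",cv2.resize(im[120:300,120:360],None,fx=3,fy=3))
E
```

```text
clock: 0.93
eef_pos: [421.9, 249.4, 95.8]
eef_rot: [-3.141, -0.001, 3.042]
wrist_force: [0.5, 1.4, -0.7]
finger_gap: 93.9
finger_force: 0.0
clock: 1.35
eef_pos: [421.1, 251.5, 47.2]
eef_rot: [-3.141, -0.001, 3.043]
wrist_force: [0.1, 0.4, -0.6]
finger_gap: 94.0
finger_force: 0.0
```

View pics/s1.png

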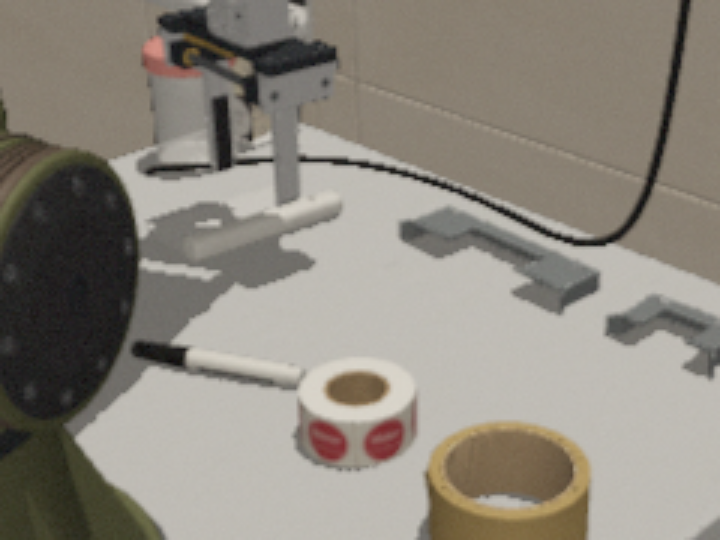

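The picture shows the fingers straddling the handle, at crop (220,130) and (285,150), centred along the bar (190–340). They are still 40 mm above the table. I'll correct by (+5,−6) mm, descend and grip.

```bash
python3 -m inch '[{"gripper":1,"dx":0.005,"dy":-0.006,"dz":-0.012,"wx":0,"wy":0,"wz":0},{"gripper":1,"dx":0.005,"dy":-0.006,"dz":-0.025,"wx":0,"wy":0,"wz":0},{"gripper":1,"dx":0.005,"dy":-0.006,"dz":-0.035,"wx":0,"wy":0,"wz":0},{"gripper":1,"dx":0.005,"dy":-0.006,"dz":-0.041,"wx":0,"wy":0,"wz":0},{"gripper":1,"dx":0.005,"dy":-0.006,"dz":-0.041,"wx":0,"wy":0,"wz":0}]'
python3 -m inch '[{"gripper":0.1,"dx":0,"dy":0,"dz":0,"wx":0,"wy":0,"wz":0},{"gripper":0.1,"dx":0,"dy":0,"dz":0,"wx":0,"wy":0,"wz":0},{"gripper":0.1,"dx":0,"dy":0,"dz":0,"wx":0,"wy":0,"wz":0},{"gripper":0.1,"dx":0,"dy":0,"dz":0,"wx":0,"wy":0,"wz":0},{"gripper":0.1,"dx":0,"dy":0,"dz":0,"wx":0,"wy":0,"wz":0}]' 40
```

```text
clock: 1.82
eef_pos: [425.9, 245.3, 5.5]
eef_rot: [-3.141, -0.001, 3.042]
wrist_force: [0.1, -0.2, -0.3]
finger_gap: 94.1
finger_force: 0.0
clock: 2.23
eef_pos: [426.4, 245.3, 6.3]
eef_rot: [3.141, 0.0, 3.042]
wrist_force: [-0.4, -0.3, -0.7]
finger_gap: 64.1
finger_force: 0.0
```

```bash
python3 -m inch '[{"gripper":0.1,"dx":0,"dy":0,"dz":0,"wx":0,"wy":0,"wz":0},{"gripper":0.1,"dx":0,"dy":0,"dz":0,"wx":0,"wy":0,"wz":0},{"gripper":0.1,"dx":0,"dy":0,"dz":0,"wx":0,"wy":0,"wz":0},{"gripper":0.1,"dx":0,"dy":0,"dz":0,"wx":0,"wy":0,"wz":0},{"gripper":0.1,"dx":0,"dy":0,"dz":0,"wx":0,"wy":0,"wz":0}]'
python3 -m inch '[{"gripper":0.1,"dx":0,"dy":0,"dz":0,"wx":0,"wy":0,"wz":0},{"gripper":0.1,"dx":0,"dy":0,"dz":0,"wx":0,"wy":0,"wz":0},{"gripper":0.1,"dx":0,"dy":0,"dz":0,"wx":0,"wy":0,"wz":0},{"gripper":0.1,"dx":0,"dy":0,"dz":0,"wx":0,"wy":0,"wz":0},{"gripper":0.1,"dx":0,"dy":0,"dz":0,"wx":0,"wy":0,"wz":0}]'
```

```text
clock: 2.65
eef_pos: [426.3, 245.2, 6.0]
eef_rot: [-3.142, -0.0, 3.042]
wrist_force: [0.3, 0.0, -0.5]
finger_gap: 30.4
finger_force: 0.0
clock: 3.07
eef_pos: [426.3, 245.2, 5.9]
eef_rot: [-3.141, -0.0, 3.042]
wrist_force: [-0.2, -0.7, -0.8]
finger_gap: 22.9
finger_force: 40.0
```

```bash
python3 -m inch '[{"gripper":0.1,"dx":0,"dy":0,"dz":0.015,"wx":0,"wy":0,"wz":0},{"gripper":0.1,"dx":0,"dy":-0.01,"dz":0.03,"wx":0,"wy":0,"wz":-5},{"gripper":0.1,"dx":-0.01,"dy":-0.03,"dz":0.045,"wx":0,"wy":0,"wz":-10},{"gripper":0.1,"dx":-0.02,"dy":-0.05,"dz":0.05,"wx":0,"wy":0,"wz":-16},{"gripper":0.1,"dx":-0.03,"dy":-0.07,"dz":0.05,"wx":0,"wy":0,"wz":-22}]'
python3 -m inch '[{"gripper":0.1,"dx":-0.006,"dy":-0.02,"dz":0,"wx":0,"wy":0,"wz":-6},{"gripper":0.1,"dx":-0.012,"dy":-0.04,"dz":0,"wx":0,"wy":0,"wz":-12},{"gripper":0.1,"dx":-0.018,"dy":-0.06,"dz":0,"wx":0,"wy":0,"wz":-18},{"gripper":0.1,"dx":-0.026,"dy":-0.08,"dz":0,"wx":0,"wy":0,"wz":-24},{"gripper":0.1,"dx":-0.034,"dy":-0.1,"dz":0,"wx":0,"wy":0,"wz":-30}]'
```

```text
clock: 3.48
eef_pos: [396.3, 174.7, 57.0]
eef_rot: [3.14, 0.001, 2.653]
wrist_force: [0.2, -0.6, -0.7]
finger_gap: 23.1
finger_force: 40.0
clock: 3.9
eef_pos: [361.7, 74.4, 55.9]
eef_rot: [-3.142, -0.0, 2.129]
wrist_force: [0.3, 0.4, -1.2]
finger_gap: 23.2
finger_force: 40.0
```

```bash
python3 -m inch '[{"gripper":0.1,"dx":0,"dy":-0.003,"dz":0,"wx":0,"wy":0,"wz":-7},{"gripper":0.1,"dx":0,"dy":-0.006,"dz":0,"wx":0,"wy":0,"wz":-14},{"gripper":0.1,"dx":0,"dy":-0.009,"dz":0,"wx":0,"wy":0,"wz":-21},{"gripper":0.1,"dx":0,"dy":-0.009,"dz":-0.01,"wx":0,"wy":0,"wz":-28},{"gripper":0.1,"dx":0,"dy":-0.009,"dz":-0.02,"wx":0,"wy":0,"wz":-33.8}]'
python3 -m inch '[{"gripper":0.1,"dx":0,"dy":0,"dz":-0.01,"wx":0,"wy":0,"wz":0},{"gripper":0.1,"dx":0,"dy":0,"dz":-0.02,"wx":0,"wy":0,"wz":0},{"gripper":0.1,"dx":0,"dy":0,"dz":-0.026,"wx":0,"wy":0,"wz":0},{"gripper":0.1,"dx":0,"dy":0,"dz":-0.028,"wx":0,"wy":0,"wz":0},{"gripper":0.1,"dx":0,"dy":0,"dz":-0.028,"wx":0,"wy":0,"wz":0}]'
python3 - <<'E'
from h import *
im=manip.camera("top");cv2.imwrite("pics/t2.png",cv2.resize(im[110:290,170:410],None,fx=3.2,fy=3.2))
im=manip.camera("scene");cv2.imwrite("pics/s2.png",cv2.resize(im[120:300,160:400],None,fx=3.2,fy=3.2))
E
```

```text
clock: 4.32
eef_pos: [362.6, 66.1, 36.0]
eef_rot: [3.14, -0.0, 1.538]
wrist_force: [-0.3, -0.4, -1.3]
finger_gap: 23.2
finger_force: 40.0
clock: 4.73
eef_pos: [362.1, 66.2, 7.8]
eef_rot: [-3.141, 0.0, 1.544]
wrist_force: [1.1, 0.5, -1.2]
finger_gap: 22.9
finger_force: 40.0
```

View pics/t2.png

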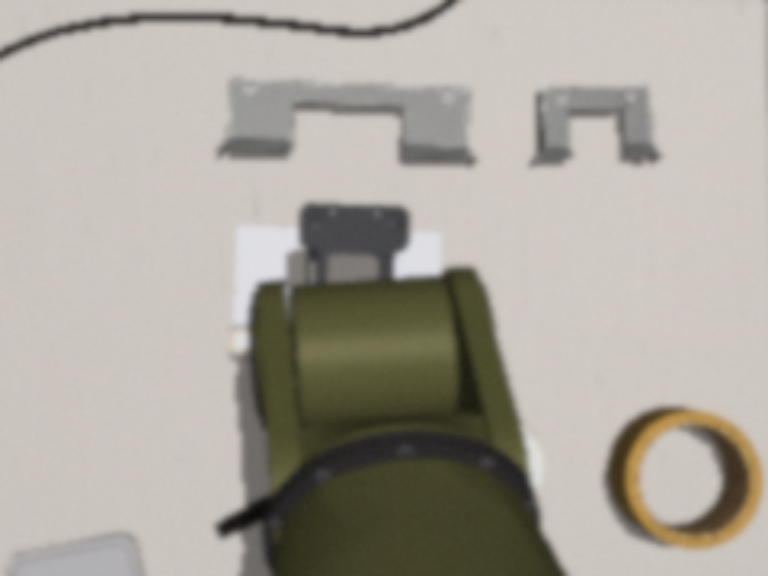

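View pics/s2.png

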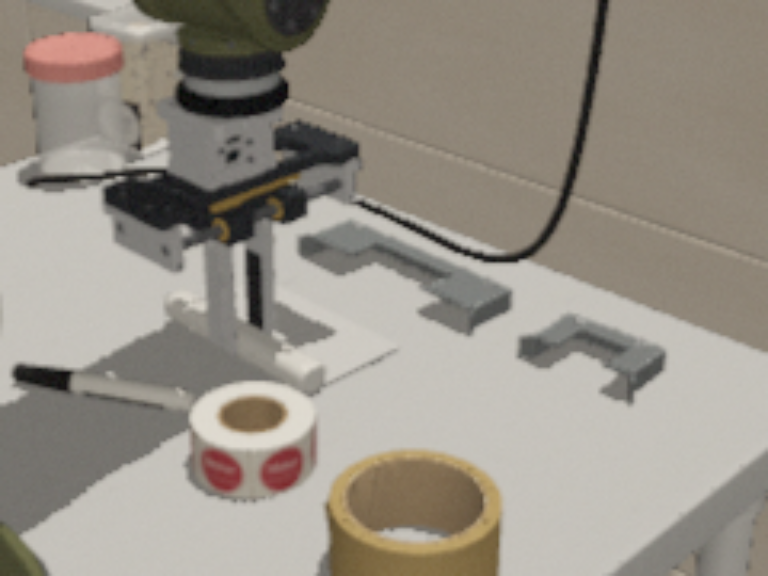

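The blade now points at the wide dock and lies flat, with front corners at crop (237,226) and (442,232). The dock roof spans u≈231–470. I'll compute the offset.

Run:
```python
from h import *
f=lambda u,v:[170+(u+.5)/3.2-.5,110+(v+.5)/3.2-.5]
L,Rr=ray([f(237,226),f(442,232)],3);print(L,Rr,(L+Rr)/2,np.linalg.norm(L-Rr),np.degrees(np.arctan2(*(L-Rr)[1::-1])))
D=ray([f(231,82),f(469,92),f(292,106),f(402,109)],18);print(D.round(1))
for a,b in((0,1),(2,3)):print((D[a]+D[b])/2,np.degrees(np.arctan2(*(D[a]-D[b])[1::-1])))
Q=ray([f(219,157),f(475,164)],10);print(Q.mean(0),Q)
```

```text
[448.24362119 140.67525863   3.        ] [445.16623579 -10.78300955   3.        ] [446.70492849  64.94612454   3.        ] 151.48952867949797 88.8360032162371
[[552.8 145.9  18. ]
 [547.  -28.5  18. ]
 [535.4 101.   18. ]
 [534.   20.5  18. ]]
[549.90501938  58.65498273  18.        ] 88.09838092259982
[534.70310366  60.78589658  18.        ] 88.95227475525708
[496.7545945   60.08280297  10.        ] [[498.48564158 154.30345091  10.        ]
 [495.02354741 -34.13784498  10.        ]]
```

```bash
python3 -m inch '[{"gripper":0.1,"dx":0.004,"dy":-0.003,"dz":-0.0008,"wx":0,"wy":0,"wz":-0.2},{"gripper":0.1,"dx":0.012,"dy":-0.003,"dz":-0.0008,"wx":0,"wy":0,"wz":-0.2},{"gripper":0.1,"dx":0.024,"dy":-0.0035,"dz":-0.0008,"wx":0,"wy":0,"wz":-0.2},{"gripper":0.1,"dx":0.036,"dy":-0.004,"dz":-0.0008,"wx":0,"wy":0,"wz":-0.2},{"gripper":0.1,"dx":0.046,"dy":-0.004,"dz":-0.0008,"wx":0,"wy":0,"wz":-0.2}]'
python3 -m inch '[{"gripper":0.1,"dx":0.008,"dy":0,"dz":0,"wx":0,"wy":0,"wz":0},{"gripper":0.1,"dx":0.016,"dy":-0.0005,"dz":0,"wx":0,"wy":0,"wz":0},{"gripper":0.1,"dx":0.024,"dy":-0.001,"dz":0,"wx":0,"wy":0,"wz":0},{"gripper":0.1,"dx":0.032,"dy":-0.001,"dz":0,"wx":0,"wy":0,"wz":0},{"gripper":0.1,"dx":0.038,"dy":-0.001,"dz":0,"wx":0,"wy":0,"wz":0}]'
```

```text
clock: 5.25
eef_pos: [410.0, 62.0, 7.5]
eef_rot: [3.14, -0.0, 1.541]
wrist_force: [0.1, -0.3, -2.1]
finger_gap: 23.3
finger_force: 40.0
clock: 5.67
eef_pos: [447.2, 61.1, 7.2]
eef_rot: [3.141, -0.0, 1.541]
wrist_force: [0.1, -0.0, -1.5]
finger_gap: 22.9
finger_force: 40.0
```

```bash
python3 -m inch '[{"gripper":0.1,"dx":0.002,"dy":0,"dz":0,"wx":0,"wy":0,"wz":0},{"gripper":0.1,"dx":0.004,"dy":0,"dz":0,"wx":0,"wy":0,"wz":0},{"gripper":0.1,"dx":0.006,"dy":0,"dz":0,"wx":0,"wy":0,"wz":0},{"gripper":0.1,"dx":0.008,"dy":0,"dz":0,"wx":0,"wy":0,"wz":0},{"gripper":0.1,"dx":0.01,"dy":-0.0003,"dz":0,"wx":0,"wy":0,"wz":0}]'
python3 -m inch '[{"gripper":0.1,"dx":0.001,"dy":0,"dz":0,"wx":0,"wy":0,"wz":0},{"gripper":0.1,"dx":0.002,"dy":0,"dz":0,"wx":0,"wy":0,"wz":0},{"gripper":0.1,"dx":0.003,"dy":0,"dz":0,"wx":0,"wy":0,"wz":0},{"gripper":0.1,"dx":0.003,"dy":0,"dz":0,"wx":0,"wy":0,"wz":0},{"gripper":0.1,"dx":0.003,"dy":0,"dz":0,"wx":0,"wy":0,"wz":0}]'
```

```text
clock: 6.08
eef_pos: [456.3, 61.0, 7.2]
eef_rot: [-3.142, -0.0, 1.541]
wrist_force: [-0.1, 0.2, -1.8]
finger_gap: 23.4
finger_force: 40.0
clock: 6.5
eef_pos: [459.3, 60.9, 7.2]
eef_rot: [-3.142, -0.0, 1.541]
wrist_force: [-0.4, 0.1, -2.0]
finger_gap: 23.2
finger_force: 40.0
```

```bash
python3 -m inch '[{"gripper":0.1,"dx":0.001,"dy":0,"dz":0,"wx":0,"wy":0,"wz":0},{"gripper":0.1,"dx":0.002,"dy":0,"dz":0,"wx":0,"wy":0,"wz":0},{"gripper":0.1,"dx":0.003,"dy":0,"dz":0,"wx":0,"wy":0,"wz":0},{"gripper":0.1,"dx":0.003,"dy":0,"dz":0,"wx":0,"wy":0,"wz":0},{"gripper":0.1,"dx":0.003,"dy":0,"dz":0,"wx":0,"wy":0,"wz":0}]'
```

```text
clock: 6.92
eef_pos: [462.4, 60.9, 7.2]
eef_rot: [3.142, -0.0, 1.541]
wrist_force: [-0.8, -0.3, -1.9]
finger_gap: 23.2
finger_force: 40.0
```

```bash
python3 -m inch '[{"gripper":0.1,"dx":0.001,"dy":0,"dz":0,"wx":0,"wy":0,"wz":0},{"gripper":0.1,"dx":0.002,"dy":0,"dz":0,"wx":0,"wy":0,"wz":0},{"gripper":0.1,"dx":0.002,"dy":0,"dz":0,"wx":0,"wy":0,"wz":0},{"gripper":0.1,"dx":0.002,"dy":0,"dz":0,"wx":0,"wy":0,"wz":0},{"gripper":0.1,"dx":0.002,"dy":0,"dz":0,"wx":0,"wy":0,"wz":0}]'
```

```text
clock: 7.33
eef_pos: [464.2, 60.9, 7.1]
eef_rot: [-3.141, 0.0, 1.541]
wrist_force: [-1.1, 0.2, -0.7]
finger_gap: 23.3
finger_force: 40.0
```

```bash
python3 -m inch '[{"gripper":0.1,"dx":0.001,"dy":0,"dz":0,"wx":0,"wy":0,"wz":0},{"gripper":0.1,"dx":0.002,"dy":0,"dz":0,"wx":0,"wy":0,"wz":0},{"gripper":0.1,"dx":0.002,"dy":0,"dz":0,"wx":0,"wy":0,"wz":0},{"gripper":0.1,"dx":0.002,"dy":0,"dz":0,"wx":0,"wy":0,"wz":0},{"gripper":0.1,"dx":0.002,"dy":0,"dz":0,"wx":0,"wy":0,"wz":0}]'
python3 - <<'E'
from h import *
im=manip.camera("scene");cv2.imwrite("pics/s3.png",cv2.resize(im[140:260,200:360],None,fx=4.5,fy=4.5,interpolation=2))
E
```

```text
clock: 7.75
eef_pos: [464.2, 61.0, 6.6]
eef_rot: [-3.136, 0.0, 1.541]
wrist_force: [-11.1, 1.7, 4.5]
finger_gap: 22.8
finger_force: 40.0
```

View pics/s3.png

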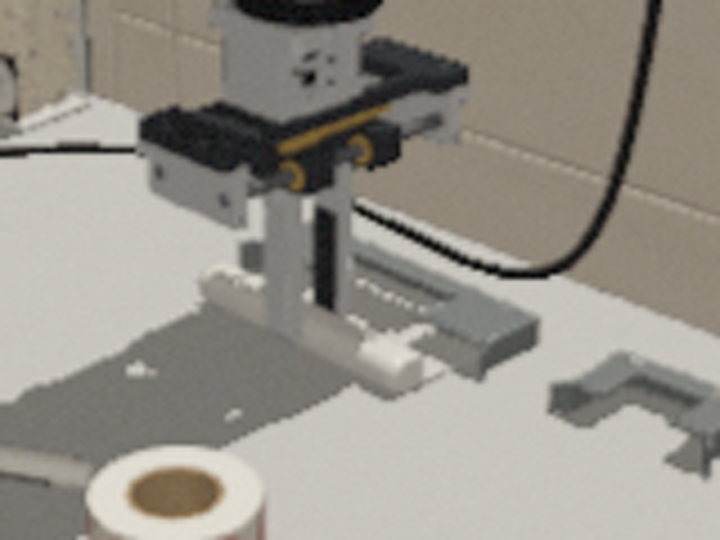

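The blade is under the dock roof with the handle parallel to the mouth. Contact with the back is at 11 N, where expected. I'll relax, lower it and release.

```bash
python3 -m inch '[{"gripper":0.1,"dx":-0.001,"dy":0,"dz":-0.0005,"wx":0,"wy":0,"wz":0},{"gripper":0.1,"dx":-0.0015,"dy":0,"dz":-0.001,"wx":0,"wy":0,"wz":0},{"gripper":0.5,"dx":-0.0015,"dy":0,"dz":-0.001,"wx":0,"wy":0,"wz":0},{"gripper":0.5,"dx":-0.0015,"dy":0,"dz":-0.001,"wx":0,"wy":0,"wz":0},{"gripper":0.5,"dx":-0.0015,"dy":0,"dz":-0.001,"wx":0,"wy":0,"wz":0}]'
python3 -m inch '[{"gripper":0.5,"dx":0,"dy":0,"dz":0,"wx":0,"wy":0,"wz":0},{"gripper":0.5,"dx":0,"dy":0,"dz":0,"wx":0,"wy":0,"wz":0},{"gripper":0.5,"dx":0,"dy":0,"dz":0.005,"wx":0,"wy":0,"wz":0},{"gripper":0.5,"dx":0,"dy":0,"dz":0.012,"wx":0,"wy":0,"wz":0},{"gripper":0.5,"dx":0,"dy":0,"dz":0.02,"wx":0,"wy":0,"wz":0}]'
python3 -m inch '[{"gripper":0.5,"dx":0,"dy":0,"dz":0.02,"wx":0,"wy":0,"wz":0},{"gripper":0.5,"dx":0,"dy":0,"dz":0.05,"wx":0,"wy":0,"wz":0},{"gripper":0.5,"dx":0,"dy":0,"dz":0.08,"wx":0,"wy":0,"wz":0},{"gripper":0.5,"dx":0,"dy":0.02,"dz":0.1,"wx":0,"wy":0,"wz":0},{"gripper":0.5,"dx":0,"dy":0.05,"dz":0.12,"wx":0,"wy":0,"wz":0}]'
python3 -m inch '[{"gripper":0.5,"dx":-0.01,"dy":0.035,"dz":0,"wx":0,"wy":0,"wz":0},{"gripper":0.5,"dx":-0.02,"dy":0.07,"dz":0,"wx":0,"wy":0,"wz":0},{"gripper":0.5,"dx":-0.03,"dy":0.105,"dz":0,"wx":0,"wy":0,"wz":0},{"gripper":0.5,"dx":-0.04,"dy":0.14,"dz":0,"wx":0,"wy":0,"wz":0},{"gripper":0.5,"dx":-0.05,"dy":0.17,"dz":0,"wx":0,"wy":0,"wz":0}]'
python3 - <<'E'
from h import *
im=manip.camera("top");cv2.imwrite("pics/t4.png",cv2.resize(im[110:240,210:390],None,fx=4.2,fy=4.2,interpolation=2))
im=manip.camera("scene");cv2.imwrite("pics/s4.png",cv2.resize(im[140:260,200:360],None,fx=4.5,fy=4.5,interpolation=2))
E
```

```text
clock: 8.22
eef_pos: [465.3, 60.9, 6.4]
eef_rot: [3.14, -0.0, 1.541]
wrist_force: [1.0, -0.8, -0.6]
finger_gap: 39.8
finger_force: 0.0
clock: 8.63
eef_pos: [464.8, 60.9, 26.9]
eef_rot: [-3.141, 0.0, 1.541]
wrist_force: [-0.2, -0.4, -0.5]
finger_gap: 46.9
finger_force: 0.0
clock: 9.05
eef_pos: [465.1, 110.2, 148.9]
eef_rot: [3.139, -0.0, 1.538]
wrist_force: [1.2, -0.5, -0.3]
finger_gap: 47.0
finger_force: 0.0
clock: 9.47
eef_pos: [414.0, 282.9, 147.3]
eef_rot: [3.141, -0.001, 1.541]
wrist_force: [-0.6, -1.3, 0.6]
finger_gap: 47.1
finger_force: 0.0
```

View pics/t4.png

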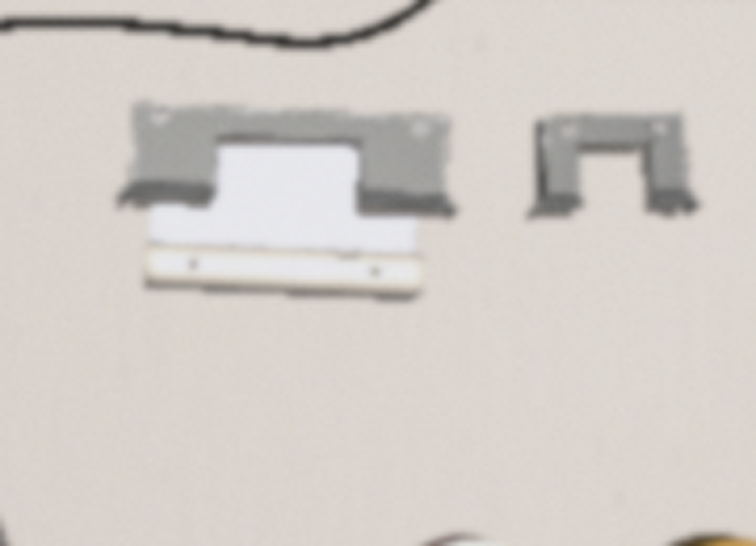

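View pics/s4.png

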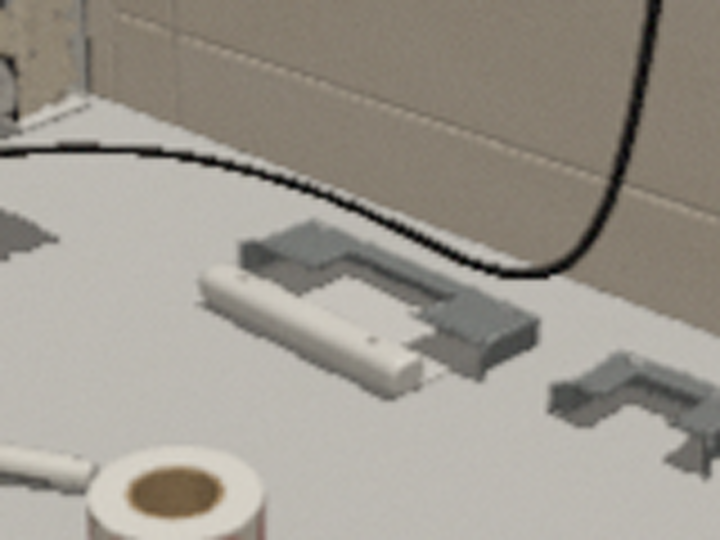

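The blade is home: the handle centre at crop (282,267) lies about 70 mm in front of the notch's rear edge at v≈140 (72 mm nominal). It is centred to within about 4 mm, square and flat. The gripper is clear.

```bash
python3 -c "
from cell import manip
print(manip.sign_off())"
```

```text
the job is handed in; nothing more can be done
None
```

The scraper's blade is home against the back of the wide dock, square and flat, released with the gripper clear; I handed the job in at about 9.6 s, and sign-off returned no verdict.

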